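# Press the small phone's new screen down in the hand press

### The job

The small phone has a freshly glued screen: lay it gently, screen up, on the hand press's rubber bed, in the middle and square to it, with its length along the hinge, and let go. Then swing the sprung lever down all the way to its stop, keep it there for two seconds, and ease it back up with your hand on it, without letting it fly, until it is fully home. Leave the phone on the bed and the other things on the bench where they are.

Things in the scene. Friction and masses are not known exactly. Their poses are not given: they have to be found in the camera images.
- phone: The small phone, the smaller of the two phones: 132 long (its x) x 64 wide (its y) x 14 mm thick (a sturdy case), aluminium frame, dark glass face up, 0.14 kg. It lies flat on the bench. Origin: centre of its underside; z up out of the screen. Either end may point either way. Pick it across its 64 mm width from above.
- big_phone: The other phone, not to be moved: 164 x 80 x 14 mm, same look. Origin: centre of its underside; x along its length.
- press: The hand press, grey iron base with a steel lever yoke, fixed to the bench. Origin: on the bench under the middle of the bed. Its x points level from the bed to the hinge at the rear, its y runs along the hinge, z up. Base 215 x 216 x 30 mm, from x = -60 to +155 mm; two hinge cheeks at x = 97 to 133 mm, y = +-94 mm, reach z = 110 mm.
- bed (a point): Centre of the top face of the black rubber bed, 36 mm above the bench; axes as the press. The bed is 76 mm along x and 144 mm along y, flat, without rims, and stands 6 mm above the base. The phone's length goes along the bed's 144 mm (the press's y).
- hinge (a point): Point on the lever's hinge axis, midway between the cheeks, 115 mm behind the bed's centre (press +x) and 85 mm above the bench. The axis runs along the press's y.
- lever (a joint): Lever angle, rad: 0 fully home (up, 1.8 rad above level, leaning back from the bed), 1.8 at the stop (level, pointing to the press's -x over the bed). A spring drives it home: at the handle it takes about 4 N at the start, 6 N midway, 10 to 15 N at the stop with the phone under the presser. Let go, it flies home at almost 4 rad/s; eased back it should stay under 3 rad/s.
- grip (a point): Middle of the lever's handle: a black round sleeve, 20 mm thick, 136 mm long, along the press's y between the yoke's two steel arms (at y = +-78 mm). It spins freely, so it can be pinched from above and the gripper kept upright as it moves. At lever angle q it stands, from the hinge, at press x = -0.230 cos(1.8 - q), z = 0.230 sin(1.8 - q) m.
- presser: The sprung pad hung under the lever's cross beam, 110 x 44 mm; it comes down flat on the middle of the bed as the lever nears its stop and yields up to 10 mm, pushing 8 to 14 N on a phone lying there. The body's origin lies at the hinge, not at the pad.
- screwdriver: Bystander: a 160 mm screwdriver lying on the bench. Origin: under it.
- jar: Bystander: amber glass jar with a black cap, 52 mm in diameter, 60 mm high. Origin: centre of its underside.
- tin: Bystander: open steel dish, 90 mm wide, 35 mm high. Origin: centre of its underside.
- tape: Bystander: roll of tape lying flat, 90 mm across, 22 mm high. Origin: centre of its underside.
- earbud_case: Bystander: white earbud case, 62 x 48 x 24 mm. Origin: centre of its underside.
- battery: Bystander: flat black battery, 90 x 40 x 6 mm. Origin: centre of its underside.
Not all that is in view belongs to the job. What is shaped like the phone but pink or turquoise is not meant.

How it is judged:
By the outcome, as a careful person would: the job done as asked, in the order asked, and still so for the second after the job is handed in, with the robot touching nothing.
It also fails if it takes over 72 s, if anything falls off the work surface, if the arm or the gripper's body presses on something with over 40 N, if the wrist force passes 120 N, or if a joint passes its speed limit or range.

### The arm

A 6-joint arm with a two-finger parallel gripper is mounted at the origin on the work surface. World frame = base frame: x ahead of the robot, y to its left, z up, the work surface at z = 0. Lengths are in mm, angles in rad, forces in N, time in s.
With the tool pointing down it reaches from about 275 to 1000 mm from the base axis. Payload 8.4 kg.
Tool frame: the origin (TCP) lies between the finger pads; the fingertips stand 17 mm ahead of it and the grasp point (between the pads) lies 2 mm behind it; z points along the fingers, y is the line along which they close (so a half turn about z gives the same grasp; the last joint's range is limited). The gripper opens to 85 mm and grips with 20 to 120 N. Pads are 22 mm wide; open, the fingers measure 114 mm over their backs; the gripper's body (76 mm by 85 mm) begins 54 mm behind the grasp point. The pads swing forward as they close: fully open they stand 13 mm farther back than shut.
Start: joints at [1.331, 0.353, 1.633, -0, 1.155, -0.002], TCP at [147.227, 607.414, 227.481] pointing down, gripper open.
Joint ranges: [-2.63, 2.63], [-0.92, 2.1], [0.06, 2.66], [-1.3, 4.44], [0, 2.69], [-3.02, 3.02]. Speed limits (rad/s): [2.22, 2.22, 2.79, 3.14, 3.14, 3.14].

### API

Orientations are given as [roll, pitch, yaw] about the fixed x, y, z axes, in that order (R = Rz(yaw) Ry(pitch) Rx(roll)).
In Python, from rig import sense, grab_frame, sign_off gives the robot as it stands. The module is installed in compiled form; this text tells all that it offers.
- The arm moves only by the tool send_rows, never from a script. Its argument "moves" is a list that holds one entry, the list of rows, each a list of 7 numbers: the shift along the world's x, y, z in m, then the turn, a rotation vector about the world's x, y, z in rad, then the opening, from -1 (shut) to 1 (fully open). In form: [[[dx, dy, dz, rx, ry, rz, jaw], ...]]. A call has 1 to 10 rows; each row shifts and turns the commanded pose from where the row before left it; what a row does not reach is not made up. A row lasts 1/10 s, in which the tool goes at most 50 mm and 8.59 degrees, less where a joint would pass 70% of its speed; a pose out of reach is approached as far as the arm can. A call with a gripper value outside its range is refused whole. The fingers move at their own pace and stop on an object; "grip_force" is the grip in N (left out, the last holds). Time passes only in rows, so rows that do not move let the fingers close. It gives the time, the measured TCP pose, the force, the opening and the grip force at its end, in the units of the state.
- sense(): the state, without advancing time (a new reading comes with each control period).
- grab_frame(name): name is "side" or "top"; returns a dict with "img" (480x640x3 uint8, red, green, blue), "mtx" (3x3 intrinsics, pixels), "rvec" (rotation vector, rad) and "tvec" (3), from world to camera coordinates, as OpenCV has them. Camera axes: x right, y down, z forward; pixel columns grow to the right and rows downward; lengths in mm; the calibration is good to about 2 mm. A picture is of the moment at which its call begins. There is no depth.
- sign_off(): hands the job in; it is judged then, once.
The state is a dict: "clock": time; "qpos": joint angles; "qvel": joint speeds; "joint_efforts": joint torques, N m; "eef_pos": TCP position; "tcp_rot": TCP orientation; "contact_force": force on the tool from outside, world axes, zero at the start; "wrist_torque": the same for the moment, N m; "opening": opening from 0.0 (shut) to 1.0 (fully open); "grasp_force": force on a finger pad.
Only numpy, scipy, OpenCV 4.12 (cv2) and the standard library are available. Lean on these libraries where they do the work, as an engineer would, in place of code of your own. Each camera call takes 0.05 s, during which the arm holds its last target. There are 200 camera calls.

## Working session

There is one attempt and no reset: what is moved stays moved. The work goes in short steps, Python scripts to look and compute and a tool call to move; the robot and the scene stay as the last step left them, time stands still between calls to the robot, and variables do not carry over. Pictures are saved under pics/ and viewed, at most 10 in all, crops included, and the job is handed in when it is done.

Besides the shell and the picture viewer there is one more tool, called after "Emit:" by a JSON object that holds its "op" and its "data", one argument or row to a line. send_rows: Moves the arm, as the interface text tells. Its arguments: {"type":"object","properties":{"moves":{"type":"array"},"grip_force":{"type":"number"}},"required":["moves"]}

```bash
mkdir -p pics
python3 - <<'E'
from rig import sense, grab_frame
import cv2,pickle
print(sense())
for n in("top","side"):
    f=grab_frame(n); pickle.dump(f,open(n+".pkl","wb")); cv2.imwrite(f"pics/{n}1.png",f["img"][...,::-1])
    print(n,f["mtx"],f["rvec"],f["tvec"])
E
```

```text
{'clock': 0.0, 'qpos': array([ 1.33059124e+00,  3.53674577e-01,  1.63416464e+00,  2.98158026e-05,
        1.15523404e+00, -2.39590437e-03]), 'qvel': array([-7.67841345e-04, -1.92158330e-03,  2.01306259e-04,  7.13046205e-05,
       -5.64293686e-05, -2.28365984e-03]), 'joint_efforts': array([-9.55306677e-04, -6.05265069e+01, -3.42051423e+01,  6.26706128e-05,
        9.62354417e-03, -2.30147157e-05]), 'eef_pos': array([147.09997278, 606.91449445, 226.73215   ]), 'tcp_rot': array([-3.14011212e+00, -3.08076076e-05,  2.90377139e+00]), 'contact_force': array([-0.12591112,  0.66706483, -0.53798655]), 'wrist_torque': array([-0.03971821, -0.04859013, -0.01392271]), 'grasp_force': 0.0, 'opening': 0.998367001920131}
top [[504.38938774   0.         316.74440273]
 [  0.         504.38938774 242.69658661]
 [  0.           0.           1.        ]] [ 2.1328393  -2.15887427  0.17159987] [ -89.99187973  445.31581741 1494.66163797]
side [[509.07334998   0.         316.43045144]
 [  0.         509.07334998 241.9024564 ]
 [  0.           0.           1.        ]] [ 2.21200967 -0.44870001  0.21676634] [-426.5883588   201.79822007 1306.97110193]
```

View pics/top1.png

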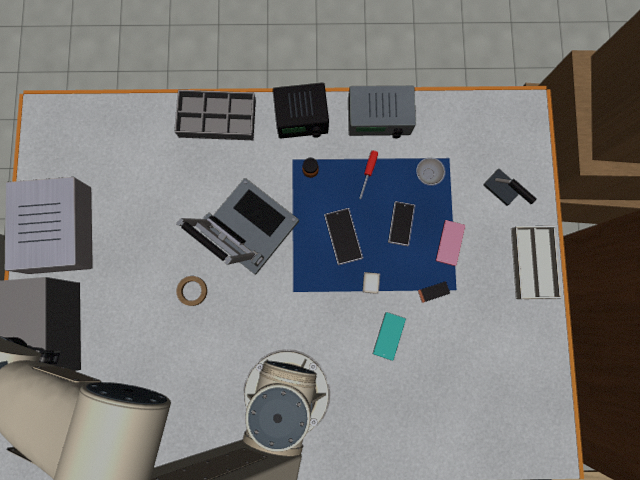

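View pics/side1.png

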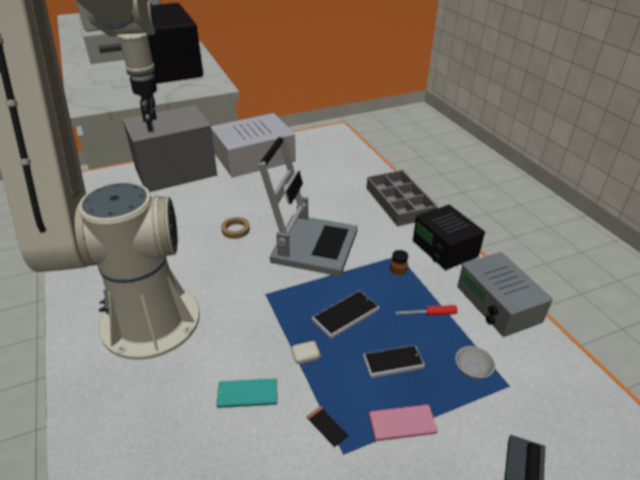

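The top view shows the small phone at about (402,223), the big phone at (343,236), the bed at (261,212), and the raised handle near (200,245), with the hinge to the lower left. The side view shows the lever up, with its handle at about (272,150).

```bash
cat > h.py <<'E'
import numpy as np,cv2
def cam(f):
    R=cv2.Rodrigues(np.float64(f["rvec"]))[0]; return R,np.float64(f["tvec"]).ravel(),np.float64(f["mtx"])
def ray(f,uv,z):
    R,t,K=cam(f); uv=np.atleast_2d(uv).astype(float)
    d=(R.T@np.linalg.inv(K)@np.c_[uv,np.ones(len(uv))].T).T; c=-R.T@t
    return c+d*((z-c[2])/d[:,2])[:,None]
def proj(f,P):
    return cv2.projectPoints(np.float64(P).reshape(-1,1,3),np.float64(f["rvec"]),np.float64(f["tvec"]),np.float64(f["mtx"]),None)[0].reshape(-1,2)
def blob(mask,box,near):
    u0,v0,u1,v1=box; m=np.zeros_like(mask,np.uint8); m[v0:v1,u0:u1]=mask[v0:v1,u0:u1]
    cs=cv2.findContours(m,cv2.RETR_EXTERNAL,cv2.CHAIN_APPROX_NONE)[0]
    cs=[c for c in cs if cv2.contourArea(c)>60]
    return min(cs,key=lambda c:-cv2.pointPolygonTest(c,near,True))
def rect(f,c,z):
    P=ray(f,c.reshape(-1,2),z)[:,:2].astype(np.float32)
    (x,y),(w,h),a=cv2.minAreaRect(P)
    if w<h: w,h,a=h,w,a+90
    return x,y,w,h,(a+90)%180-90   # long-axis angle deg
E
python3 - <<'E'
from h import *
import pickle
T=pickle.load(open("top.pkl","rb"));S=pickle.load(open("side.pkl","rb"))
def masks(f):
    i=f["img"].astype(int); s=i.sum(2); return ((i[...,2]-i[...,0])<30),s<130
nb,dk=masks(T)
print("phone T",rect(T,blob(nb,(375,190,430,255),(402,223)),14))
print("glass T",rect(T,blob(dk,(375,190,430,255),(402,223)),14))
print("big T",rect(T,blob(nb,(315,200,375,270),(343,236)),14))
print("bed T",rect(T,blob(dk,(232,180,288,240),(261,212)),36))
nb,dk=masks(S)
print("phone S",rect(S,blob(nb,(350,335,440,385),(394,360)),14))
print("glass S",rect(S,blob(dk,(350,335,440,385),(394,360)),14))
print("bed S",rect(S,blob(dk,(305,222,355,262),(330,242)),36))
for f,n,b,k in((T,"t",(170,170,310,280),5),(S,"s",(240,120,370,280),4)):
    c=f["img"][b[1]:b[3],b[0]:b[2],::-1]; cv2.imwrite(f"pics/c{n}.png",cv2.resize(c,None,fx=k,fy=k,interpolation=cv2.INTER_CUBIC)[:600])
E
```

```text
phone T (505.4083251953125, -357.4311218261719, 134.0641326904297, 65.9601821899414, -11.146659851074219)
glass T (506.2388916015625, -358.6501770019531, 121.83106994628906, 53.50553894042969, -10.822952270507812)
big T (467.5547180175781, -177.02023315429688, 165.18902587890625, 81.80375671386719, 14.257349014282227)
bed T (539.3690185546875, 80.03946685791016, 143.3817901611328, 74.37113952636719, 51.11061096191406)
phone S (504.9481201171875, -363.1771545410156, 134.95584106445312, 71.02452850341797, -10.841423034667969)
glass S (508.0191955566406, -357.526123046875, 118.79743194580078, 50.11262512207031, -10.855049133300781)
bed S (539.1688842773438, 75.70677947998047, 138.3968963623047, 70.41156768798828, 51.21702194213867)
```

View pics/ct.png

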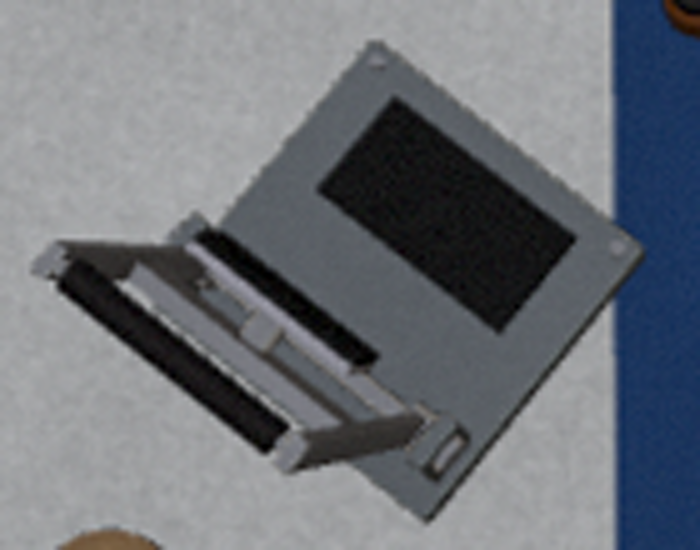

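The crop shows the bed as a clean dark rectangle and the hinge to its lower left. The handle sleeve runs from about (182,225) to (226,260) in the full frame. The bed centre measures about (539,79) with its long axis at 51.1°. The phone measures about (506,-358) at -11°. Both fit the given sizes.

Emit:
{"op": "send_rows", "data": {
  "moves": [
    [[0.0144, -0.0386, 0.02, 0, 0, -0.124, 1], [0.0144, -0.0386, 0.02, 0, 0, -0.124, 1], [0.0144, -0.0386, 0.02, 0, 0, -0.124, 1], [0.0144, -0.0386, 0.02, 0, 0, -0.124, 1], [0.0144, -0.0386, 0.02, 0, 0, -0.124, 1], [0.0144, -0.0386, 0.02, 0, 0, -0.124, 1], [0.0144, -0.0386, 0.02, 0, 0, -0.124, 1], [0.0144, -0.0386, 0.02, 0, 0, -0.124, 1], [0.0144, -0.0386, 0.02, 0, 0, -0.124, 1], [0.0144, -0.0386, 0.02, 0, 0, -0.124, 1]]
  ],
  "grip_force": 40
}}

```text
clock: 1.1
eef_pos: [291.1, 219.7, 428.2]
tcp_rot: [3.141, -0.0, 1.659]
contact_force: [0.8, 0.6, 0.0]
opening: 1.002
grasp_force: 0.0
```

Run:
```python
from h import *
import pickle
a=np.radians(51.1)+np.pi/2; X=np.array([np.cos(a),np.sin(a),0]);Y=np.array([-X[1],X[0],0]);B=np.array([539.3,79,0])
P=[B+167.3*X+s*68*Y+[0,0,309] for s in(-1,0,1)]
for n in("top","side"):
    f=pickle.load(open(n+".pkl","rb")); print(n,proj(f,P).round(1).tolist());
```

```text
top [[183.9, 224.5], [204.9, 241.2], [226.0, 258.1]]
side [[279.6, 139.5], [271.3, 150.9], [262.4, 163.2]]
```

View pics/cs.png

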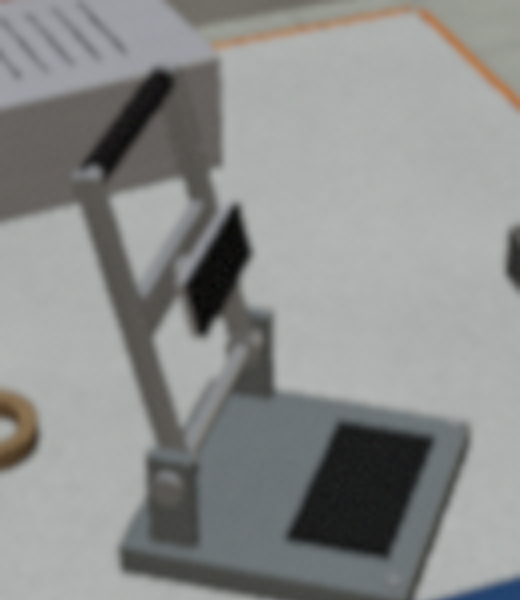

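The side crop shows the handle from about (280,140) to (264,161) in the full frame. My projected handle points match in both views.

Emit:
{"op": "send_rows", "data": {
  "moves": [
    [[0.0144, -0.0386, 0, 0, 0, -0.124, 1], [0.0144, -0.0386, 0, 0, 0, -0.124, 1], [0.0144, -0.0386, 0, 0, 0, -0.124, 1], [0.0144, -0.0386, 0, 0, 0, -0.124, 1], [0.0144, -0.0386, 0, 0, 0, -0.124, 1], [0.0144, -0.0386, -0.02, 0, 0, -0.124, 1], [0.0144, -0.0386, -0.03, 0, 0, -0.124, 1], [0.0144, -0.0386, -0.03, 0, 0, -0.124, 1], [0.0144, -0.0386, -0.03, 0, 0, -0.124, 1], [0.0144, -0.0386, -0.03, 0, 0, -0.124, 1]]
  ]
}}

```text
clock: 2.1
eef_pos: [434.1, -163.4, 288.5]
tcp_rot: [3.142, -0.0, 0.418]
contact_force: [1.6, -0.0, 0.2]
opening: 1.003
grasp_force: 0.0
```

Emit:
{"op": "send_rows", "data": {
  "moves": [
    [[0.0144, -0.0386, -0.03, 0, 0, -0.124, 1], [0.0144, -0.0386, -0.03, 0, 0, -0.124, 1], [0.0144, -0.0386, -0.03, 0, 0, -0.124, 1], [0.0144, -0.0386, -0.03, 0, 0, -0.124, 1], [0.0144, -0.0386, -0.03, 0, 0, -0.124, 1], [0, 0, -0.02, 0, 0, 0, 1], [0, 0, -0.01, 0, 0, 0, 1], [0, 0, 0, 0, 0, 0, 1], [0, 0, 0, 0, 0, 0, 1]]
  ]
}}

```text
clock: 3.0
eef_pos: [504.9, -350.5, 113.4]
tcp_rot: [3.142, -0.0, -0.195]
contact_force: [0.1, 0.6, 0.4]
opening: 1.0
grasp_force: 0.0
```

Emit:
{"op": "send_rows", "data": {
  "moves": [
    [[0.001, -0.0075, -0.02, 0, 0, 0.003, 1], [0, 0, -0.02, 0, 0, 0, 1], [0, 0, -0.02, 0, 0, 0, 1], [0, 0, -0.01, 0, 0, 0, 1], [0, 0, -0.01, 0, 0, 0, 1], [0, 0, 0, 0, 0, 0, 1], [0, 0, 0, 0, 0, 0, 1], [0, 0, 0, 0, 0, 0, 1]]
  ]
}}

```text
clock: 3.8
eef_pos: [506.4, -358.8, 33.5]
tcp_rot: [3.141, -0.001, -0.193]
contact_force: [0.2, -1.0, -0.4]
opening: 0.997
grasp_force: 0.0
```

Emit:
{"op": "send_rows", "data": {
  "moves": [
    [[0, 0.001, -0.005, 0, 0, 0, 1], [0, 0, -0.005, 0, 0, 0, 1], [0, 0, -0.005, 0, 0, 0, 1], [0, 0, 0, 0, 0, 0, 1], [0, 0, 0, 0, 0, 0, 1]]
  ]
}}

```text
clock: 4.3
eef_pos: [505.6, -357.4, 17.3]
tcp_rot: [-3.141, 0.0, -0.193]
contact_force: [-0.1, 0.0, -0.1]
opening: 0.999
grasp_force: 0.0
```

Run:
```python
from h import *
from rig import *
f=grab_frame("side"); c=f["img"][250:400,300:500,::-1]; cv2.imwrite("pics/g1.png",cv2.resize(c,None,fx=4,fy=4,interpolation=cv2.INTER_CUBIC))
```

```text
(no output)
```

View pics/g1.png

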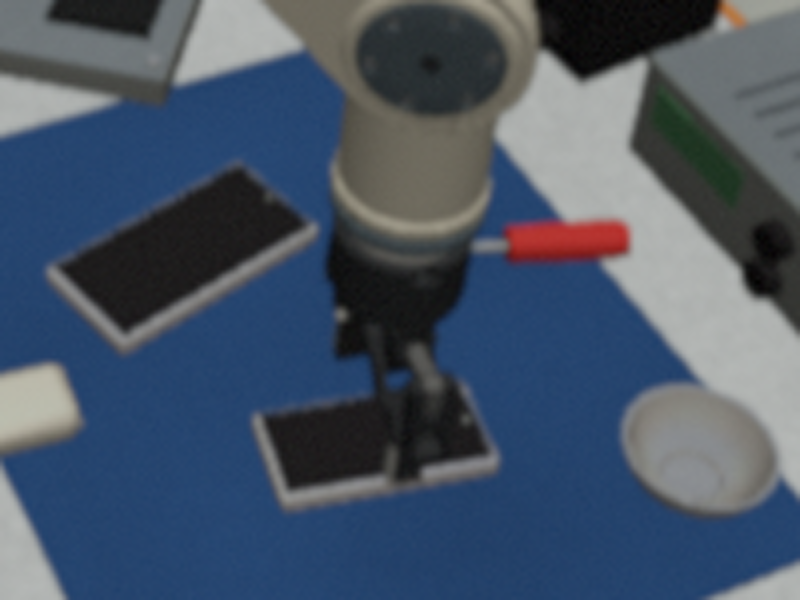

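The near finger stands just outside the phone's near long edge, at about (401,366) in the full frame and close to mid-length. Nothing is touching, so I'll close.

Emit:
{"op": "send_rows", "data": {
  "moves": [
    [[0, 0, 0, 0, 0, 0, 0.6], [0, 0, 0, 0, 0, 0, 0.4], [0, 0, 0, 0, 0, 0, 0.2], [0, 0, 0, 0, 0, 0, 0.2], [0, 0, 0, 0, 0, 0, 0.2], [0, 0, 0, 0, 0, 0, 0.2]]
  ],
  "grip_force": 35
}}

```text
clock: 4.95
eef_pos: [505.8, -357.5, 17.6]
tcp_rot: [3.142, -0.0, -0.193]
contact_force: [0.2, -0.2, 0.4]
opening: 0.598
grasp_force: 0.0
```

Run:
```python
from h import *
from rig import *
f=grab_frame("side"); c=f["img"][325:400,350:450,::-1]; a=cv2.resize(c,None,fx=5,fy=5,interpolation=cv2.INTER_CUBIC)
f=grab_frame("top"); c=f["img"][185:260,360:420,::-1]; b=cv2.resize(c,None,fx=5,fy=5,interpolation=cv2.INTER_CUBIC)
cv2.imwrite("pics/g2.png",np.hstack([a,b]))
s=sense();print(s["opening"],s["grasp_force"])
```

```text
0.6014946350140623 0.0
```

View pics/g2.png

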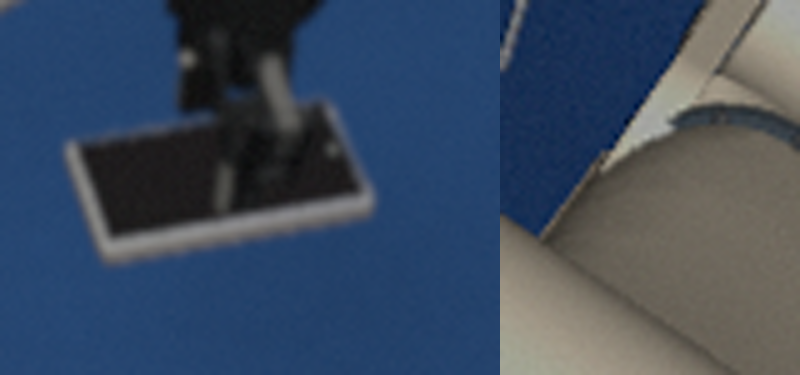

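The fingers closed just above the screen without touching it. With the jaws this wide the tips sit farther back than I assumed. I'll reopen and go about 10 mm lower.

Emit:
{"op": "send_rows", "data": {
  "moves": [
    [[0, 0, 0.002, 0, 0, 0, 0.6], [0, 0, 0, 0, 0, 0, 1], [0, 0, 0, 0, 0, 0, 1], [0, 0, 0, 0, 0, 0, 1], [0, 0, -0.003, 0, 0, 0, 1], [0, 0, -0.003, 0, 0, 0, 1], [0, 0, -0.003, 0, 0, 0, 1], [0, 0, -0.002, 0, 0, 0, 1], [0, 0, 0, 0, 0, 0, 1], [0, 0, 0, 0, 0, 0, 1]]
  ]
}}

```text
clock: 6.05
eef_pos: [505.7, -357.5, 8.5]
tcp_rot: [-3.142, 0.0, -0.193]
contact_force: [-0.3, 0.3, 0.3]
opening: 0.998
grasp_force: 0.0
```

Emit:
{"op": "send_rows", "data": {
  "moves": [
    [[0, 0, 0, 0, 0, 0, 0.8], [0, 0, 0, 0, 0, 0, 0.6], [0, 0, 0, 0, 0, 0, 0.5], [0, 0, 0, 0, 0, 0, 0.45], [0, 0, 0, 0, 0, 0, 0.4], [0, 0, 0, 0, 0, 0, 0.4], [0, 0, 0, 0, 0, 0, 0.4]]
  ]
}}

```text
clock: 6.75
eef_pos: [505.8, -357.5, 8.6]
tcp_rot: [-3.142, 0.0, -0.193]
contact_force: [0.5, 0.8, -0.0]
opening: 0.697
grasp_force: 0.0
```

Run:
```python
from h import *
from rig import *
f=grab_frame("side"); c=f["img"][325:400,350:450,::-1]; a=cv2.resize(c,None,fx=8,fy=8,interpolation=cv2.INTER_CUBIC)
cv2.imwrite("pics/g3.png",a)
```

```text
(no output)
```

View pics/g3.png

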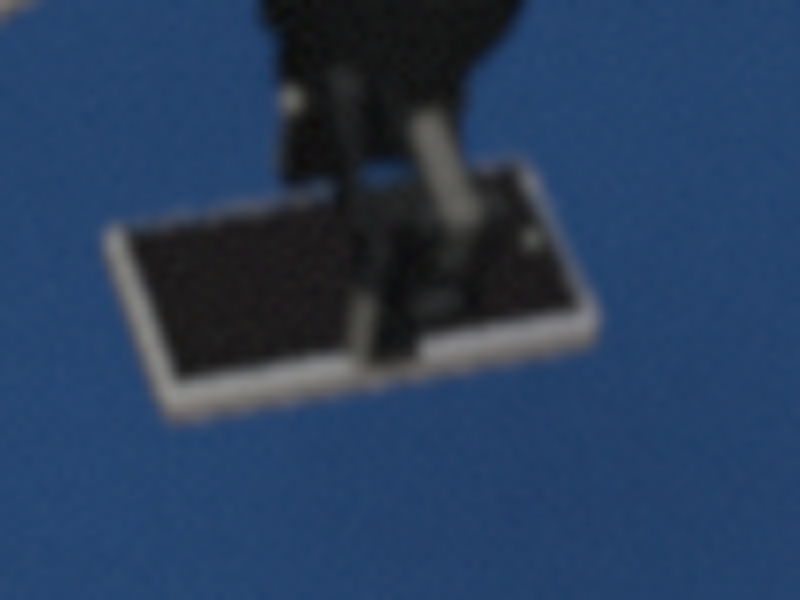

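The near finger now covers the upper part of the frame's side at about (398,368) in the full frame, so it stands beside the edge. I'll keep closing.

Emit:
{"op": "send_rows", "data": {
  "moves": [
    [[0, 0, 0, 0, 0, 0, 0.35], [0, 0, 0, 0, 0, 0, 0.3], [0, 0, 0, 0, 0, 0, 0.25], [0, 0, 0, 0, 0, 0, 0.2], [0, 0, 0, 0, 0, 0, 0.2]]
  ]
}}

```text
clock: 7.3
eef_pos: [505.8, -357.5, 8.6]
tcp_rot: [-3.142, 0.0, -0.193]
contact_force: [-0.8, 0.6, 0.1]
opening: 0.597
grasp_force: 0.0
```

Run:
```python
from h import *
from rig import *
f=grab_frame("side"); R,t,K=cam(f); print("cam",-R.T@t)
i=f["img"][...,::-1]; k=8; a=cv2.resize(i[325:395,360:435],None,fx=k,fy=k,interpolation=cv2.INTER_CUBIC)[:,:]
c=np.array([505.8,-357.5]); d=np.array([-.192,-.981]); l=np.array([.981,-.192])
def pt(w,s,z): return np.r_[c+d*w+l*s,z]
def dot(P,col):
    p=(proj(f,P)[0]-[360,325]+.5)*k; cv2.circle(a,tuple(np.int32(p)),3,col,-1)
for z,col in((0,(0,0,255)),(14,(0,255,255))):
    for s in(-66,66): 
        for w in(-32,32): dot(pt(w,s,z),col)
for s in(-11,11):
  dot(pt(25.5,s,14),(0,255,0)); dot(pt(32,s,14),(255,0,255)); dot(pt(32,s,0),(255,255,0))
cv2.imwrite("pics/g4.png",a)
```

```text
cam [  43.44777952 -987.30753773  976.83659184]
```

View pics/g4.png

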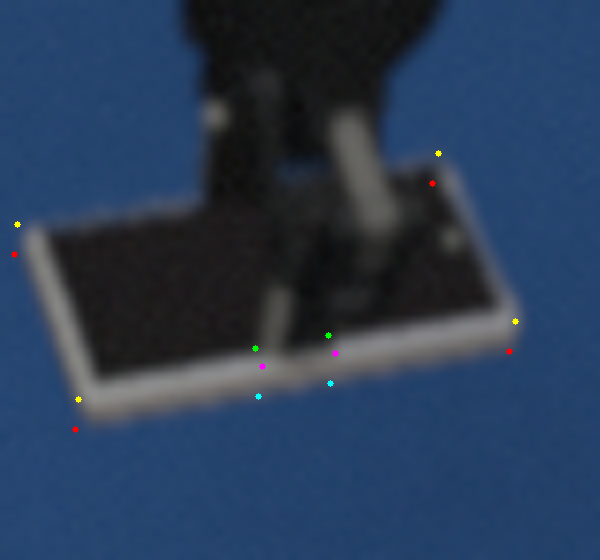

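The near fingertip ends at about (396,369), on the inner edge of the glass rather than beside the frame, so it is still above the phone. I'll reopen and feel downward for the bench beside the phone.

Emit:
{"op": "send_rows", "data": {
  "moves": [
    [[0, 0, 0.002, 0, 0, 0, 0.6], [0, 0, 0, 0, 0, 0, 1], [0, 0, 0, 0, 0, 0, 1], [0, 0, 0, 0, 0, 0, 1], [0, 0, 0, 0, 0, 0, 1], [0, 0, -0.003, 0, 0, 0, 1], [0, 0, -0.003, 0, 0, 0, 1], [0, 0, -0.001, 0, 0, 0, 1], [0, 0, 0, 0, 0, 0, 1]]
  ]
}}

```text
clock: 8.25
eef_pos: [505.6, -357.4, 3.2]
tcp_rot: [-3.141, 0.001, -0.193]
contact_force: [0.2, -0.6, 0.5]
opening: 0.999
grasp_force: 0.0
```

Emit:
{"op": "send_rows", "data": {
  "moves": [
    [[0, 0, -0.001, 0, 0, 0, 1], [0, 0, -0.001, 0, 0, 0, 1], [0, 0, -0.001, 0, 0, 0, 1], [0, 0, 0, 0, 0, 0, 1]]
  ]
}}

```text
clock: 8.65
eef_pos: [505.7, -357.5, 0.5]
tcp_rot: [-3.142, 0.0, -0.193]
contact_force: [-0.3, -0.1, -1.0]
opening: 0.999
grasp_force: 0.0
```

Emit:
{"op": "send_rows", "data": {
  "moves": [
    [[0, 0, 0, 0, 0, 0, 0.7], [0, 0, 0, 0, 0, 0, 0.5], [0, 0, 0, 0, 0, 0, 0.4], [0, 0, 0, 0, 0, 0, 0.4], [0, 0, 0, 0, 0, 0, 0.4]]
  ]
}}

```text
clock: 9.15
eef_pos: [505.8, -357.6, 1.0]
tcp_rot: [3.141, -0.0, -0.193]
contact_force: [-0.5, 0.4, 4.6]
opening: 0.735
grasp_force: 37.4
```

The phone is gripped: 37 N at about 62 mm opening. Lifting.

Emit:
{"op": "send_rows", "data": {
  "moves": [
    [[0, 0, 0.005, 0, 0, 0, 0.3], [0, 0, 0.01, 0, 0, 0, 0.3], [0, 0, 0.015, 0, 0, 0, 0.3], [0, 0, 0.02, 0, 0, 0, 0.3], [0, 0, 0.02, 0, 0, 0, 0.3], [0, 0, 0.02, 0, 0, 0, 0.3], [0, 0, 0.02, 0, 0, 0, 0.3], [0, 0, 0.02, 0, 0, 0, 0.3], [0, 0, 0.01, 0, 0, 0, 0.3], [0, 0, 0, 0, 0, 0, 0.3]]
  ]
}}

```text
clock: 10.15
eef_pos: [506.7, -358.2, 142.8]
tcp_rot: [3.14, -0.003, -0.193]
contact_force: [0.4, -1.0, -2.4]
opening: 0.728
grasp_force: 38.7
```

Emit:
{"op": "send_rows", "data": {
  "moves": [
    [[0.0015, 0.02, 0, 0, 0, 0.05, 0.3], [0.0025, 0.03, 0, 0, 0, 0.07, 0.3], [0.0025, 0.03, 0, 0, 0, 0.07, 0.3], [0.0025, 0.03, 0, 0, 0, 0.07, 0.3], [0.0025, 0.03, 0, 0, 0, 0.07, 0.3], [0.0025, 0.03, 0, 0, 0, 0.07, 0.3], [0.0025, 0.03, 0, 0, 0, 0.07, 0.3], [0.0025, 0.03, 0, 0, 0, 0.07, 0.3], [0.0025, 0.03, 0, 0, 0, 0.07, 0.3], [0.0025, 0.03, 0, 0, 0, 0.07, 0.3]]
  ]
}}

```text
clock: 11.15
eef_pos: [528.5, -65.5, 139.5]
tcp_rot: [-3.14, 0.002, 0.491]
contact_force: [0.0, 0.4, -1.2]
opening: 0.734
grasp_force: 38.7
```

Emit:
{"op": "send_rows", "data": {
  "moves": [
    [[0.0025, 0.03, 0, 0, 0, 0.07, 0.3], [0.0025, 0.03, 0, 0, 0, 0.07, 0.3], [0.0025, 0.03, 0, 0, 0, 0.07, 0.3], [0.0025, 0.03, 0, 0, 0, 0.07, 0.3], [0.001, 0.02, 0, 0, 0, 0.07, 0.3], [0, 0.008, 0, 0, 0, 0.054, 0.3], [0, 0, 0, 0, 0, 0, 0.3], [0, 0, 0, 0, 0, 0, 0.3]]
  ]
}}

```text
clock: 11.95
eef_pos: [539.8, 80.6, 139.8]
tcp_rot: [-3.141, 0.001, 0.891]
contact_force: [0.5, 0.7, -1.7]
opening: 0.729
grasp_force: 38.7
```

Emit:
{"op": "send_rows", "data": {
  "moves": [
    [[0, 0, -0.02, 0, 0, 0.001, 0.3], [0, 0, -0.02, 0, 0, 0, 0.3], [0, 0, -0.02, 0, 0, 0, 0.3], [0, 0, -0.015, 0, 0, 0, 0.3], [0, 0, -0.01, 0, 0, 0, 0.3], [0, 0, -0.008, 0, 0, 0, 0.3], [0, 0, -0.004, 0, 0, 0, 0.3], [0, 0, 0, 0, 0, 0, 0.3], [0, 0, 0, 0, 0, 0, 0.3]]
  ]
}}

```text
clock: 12.85
eef_pos: [541.1, 80.5, 44.0]
tcp_rot: [3.141, -0.0, 0.892]
contact_force: [0.7, -0.7, -1.2]
opening: 0.73
grasp_force: 38.7
```

Run:
```python
from h import *
from rig import *
f=grab_frame("side"); i=f["img"][...,::-1]; k=6; u,v=270,180; a=cv2.resize(i[v:v+100,u:u+125],None,fx=k,fy=k,interpolation=cv2.INTER_CUBIC)
cv2.imwrite("pics/g5.png",a); s=sense(); print(s["eef_pos"],s["contact_force"])
```

```text
[541.24701515  80.55124644  44.16106203] [-0.17641662  0.86516925 -1.63545432]
```

View pics/g5.png

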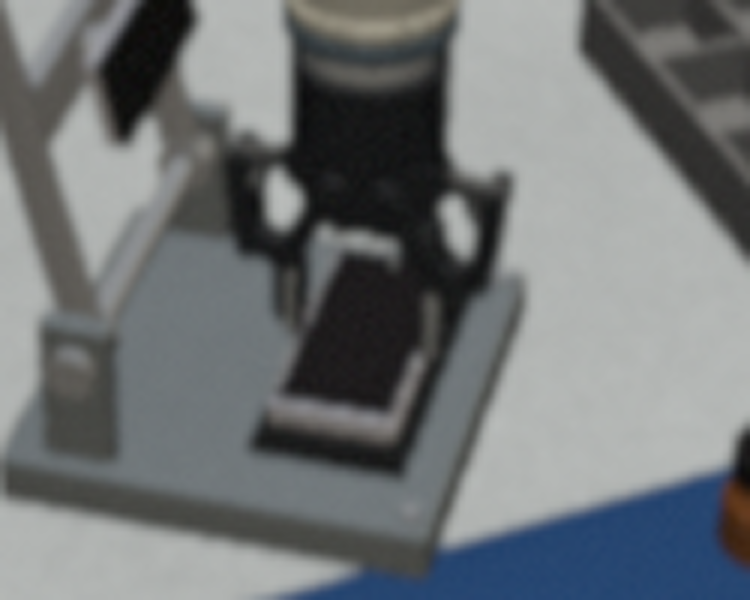

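The phone hangs level and square just above the bed, with its near end at about (325,250) in the full frame. I'll lower it gently.

Emit:
{"op": "send_rows", "data": {
  "moves": [
    [[-0.0015, 0, -0.002, 0, 0, 0, 0.3], [0, 0, -0.002, 0, 0, 0, 0.3], [0, 0, -0.001, 0, 0, 0, 0.3], [0, 0, 0, 0, 0, 0, 0.3], [0, 0, 0, 0, 0, 0, 0.3]]
  ]
}}

```text
clock: 13.4
eef_pos: [539.3, 80.5, 38.6]
tcp_rot: [-3.142, 0.0, 0.892]
contact_force: [-0.2, 0.4, -0.9]
opening: 0.729
grasp_force: 38.7
```

Emit:
{"op": "send_rows", "data": {
  "moves": [
    [[0, 0, -0.001, 0, 0, 0, 0.3], [0, 0, -0.0005, 0, 0, 0, 0.3], [0, 0, 0, 0, 0, 0, 0.3]]
  ]
}}

```text
clock: 13.7
eef_pos: [539.3, 80.5, 37.1]
tcp_rot: [3.142, -0.0, 0.892]
contact_force: [0.2, 0.2, -1.1]
opening: 0.727
grasp_force: 38.9
```

Emit:
{"op": "send_rows", "data": {
  "moves": [
    [[0, 0, -0.0005, 0, 0, 0, 0.3], [0, 0, -0.0005, 0, 0, 0, 0.3], [0, 0, 0, 0, 0, 0, 0.3], [0, 0, 0, 0, 0, 0, 0.3]]
  ]
}}

```text
clock: 14.1
eef_pos: [539.3, 80.5, 37.0]
tcp_rot: [3.141, -0.0, 0.892]
contact_force: [-4.7, -1.1, 12.2]
opening: 0.728
grasp_force: 40.2
```

Contact with the bed at 12 N. Easing up slightly and opening.

Emit:
{"op": "send_rows", "data": {
  "moves": [
    [[0, 0, 0.0006, 0, 0, 0, 0.3], [0, 0, 0, 0, 0, 0, 0.48], [0, 0, 0, 0, 0, 0, 0.55], [0, 0, 0, 0, 0, 0, 0.7], [0, 0, 0, 0, 0, 0, 1], [0, 0, 0, 0, 0, 0, 1], [0, 0, 0, 0, 0, 0, 1], [0, 0, 0.005, 0, 0, 0, 1], [0, 0, 0.01, 0, 0, 0, 1], [0, 0, 0.02, 0, 0, 0, 1]]
  ]
}}

```text
clock: 15.1
eef_pos: [538.4, 80.4, 71.7]
tcp_rot: [-3.14, 0.002, 0.892]
contact_force: [0.3, 0.1, -0.2]
opening: 0.997
grasp_force: 0.0
```

Emit:
{"op": "send_rows", "data": {
  "moves": [
    [[0, 0, 0.03, 0, 0, 0, 1], [0, 0, 0.04, 0, 0, 0, 1], [-0.01, -0.02, 0.04, 0, 0, 0, 1], [-0.01, -0.03, 0.04, 0, 0, 0, 1], [-0.01, -0.03, 0.04, 0, 0, 0, 1], [-0.01, -0.03, 0.04, 0, 0, 0, 1], [-0.01, -0.03, 0.03, 0, 0, 0, 1], [-0.01, -0.02, 0.03, 0, 0, 0, 1], [0, 0, 0.02, 0, 0, 0, 1]]
  ]
}}

```text
clock: 16.0
eef_pos: [478.9, -79.9, 382.8]
tcp_rot: [3.138, -0.001, 0.889]
contact_force: [0.1, 0.9, -0.6]
opening: 0.998
grasp_force: 0.0
```

Run:
```python
from h import *
from rig import *
f=grab_frame("top"); i=f["img"].astype(int)
cv2.imwrite("pics/p1.png",cv2.resize(f["img"][150:270,160:320,::-1],None,fx=5,fy=5,interpolation=cv2.INTER_CUBIC))
s=i.sum(2); print(s[195:232:3,240:284:2])
```

```text
[[277 288 317  95  83  72 259 147  83 267 267 457 494 504 495 499 502 137
  153 142 428 483]
 [226 244  81  72  74  81  60  88 248 152  56 490 494 495 499 503 365 151
  152 132 470 470]
 [178  96 100  84  93  86  98  99  98  79 163 507 496 498 499 512 256 152
  153 195 474 462]
 [ 87  83  83  87  90  92  79  88 104  66 411 505 498 497 502 510 165 151
  148 247 478 476]
 [ 89  73  90  83  81  76  90  88  89  77 477 496 499 498 502 463 127 152
  154 264 272 258]
 [323  91  80  80  95  89  89  96  86  64 505 506 497 502 500 289 149 158
  155 293 273 277]
 [115 184 328  78  91  94  79  82  96 335 512 503 496 498 509 213 148 154
  278  63 177 285]
 [276 271  94 188 291  78  92  88  82 462 501 499 506 496 501 141 150 149
   96 113 392  38]
 [282 282 280 277  63 200 304  73  62 504 499 494 498 502 357 152 157 143
   80 299 193  40]
 [274 274 276 270 284 259  69 176 371 508 497 499 498 507 256 153 153 137
  409 110  48 261]
 [277 273 272 280 277 280 278 256 444 507 502 497 498 509 155 148 148 292
   75  35 289 280]
 [268 270 275 276 273 281 276 261 487 500 498 497 503 457 150 160 167  73
  126 282 285 282]
 [269 274 281 272 271 281 271 250 508 502 504 499 503 279 149 159 149 169
  294 284 281 283]]
```

View pics/p1.png

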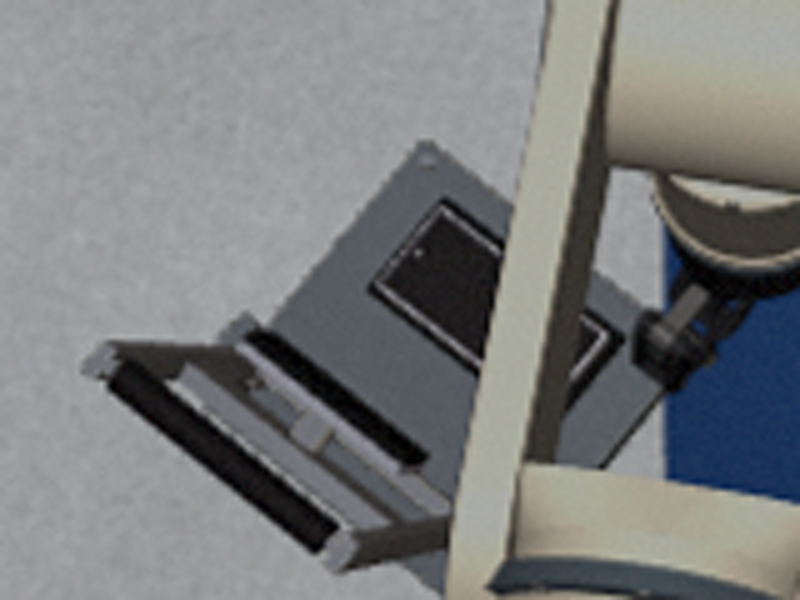

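The phone lies on the bed square and near central, with an even black margin at its visible upper-left end (full frame about (249,190) to (234,207)). The arm hides the middle. I'll move above the handle and then check the phone's offset numerically.

Emit:
{"op": "send_rows", "data": {
  "moves": [
    [[-0.007, 0.0265, 0.004, 0, 0, 0, 1], [-0.007, 0.0265, 0.004, 0, 0, 0, 1], [-0.007, 0.0265, 0.004, 0, 0, 0, 1], [-0.007, 0.0265, 0.004, 0, 0, 0, 1], [-0.007, 0.0265, 0.004, 0, 0, 0, 1], [-0.007, 0.0265, 0.004, 0, 0, 0, 1], [-0.007, 0.0265, 0.004, 0, 0, 0, 1], [-0.007, 0.0265, 0, 0, 0, 0.003, 1], [-0.007, 0.0265, 0, 0, 0, 0, 1], [-0.007, 0.026, 0, 0, 0, 0, 1]]
  ]
}}

```text
clock: 17.05
eef_pos: [409.0, 187.8, 407.9]
tcp_rot: [3.141, -0.001, 0.895]
contact_force: [-0.2, -1.1, -0.2]
opening: 0.998
grasp_force: 0.0
```

Run:
```python
from h import *
from rig import *
s=sense(); print(s["eef_pos"],s["tcp_rot"])
for n,b,near in(("top",(225,175,295,245),(261,212)),("side",(295,215,360,270),(330,240))):
    f=grab_frame(n); m=f["img"].astype(int).sum(2)
    # outline of bed (dark, with phone in it): anything but grey base
    dark=(m<130).astype(np.uint8)
    cs=cv2.findContours(dark[b[1]:b[3],b[0]:b[2]],cv2.RETR_CCOMP,cv2.CHAIN_APPROX_NONE)[0]
    for c in cs:
        if cv2.contourArea(c)>100:
            c=c+np.array([b[0],b[1]]); print(n,cv2.contourArea(c),np.round(rect(f,c,36),1),np.round(rect(f,c,50),1))
```

```text
[408.98649319 187.77164221 407.86546745] [ 3.14132490e+00 -6.20229540e-04  8.95034461e-01]
top 642.5 [542.6  83.3 122.3  53.9  51.1] [539.5  81.7 121.1  53.4  51.1]
side 350.0 [547.7  98.1 112.8  50.   51.9] [540.2  81.9 111.1  49.3  51.9]
```

The phone is about 1.5 mm off centre and square to within 0.1° in the top view. Descending on the handle.

Emit:
{"op": "send_rows", "data": {
  "moves": [
    [[0, -0.003, -0.02, 0, 0, -0.003, 1], [0, 0, -0.02, 0, 0, 0, 1], [0, 0, -0.02, 0, 0, 0, 1], [0, 0, -0.015, 0, 0, 0, 1], [0, 0, -0.01, 0, 0, 0, 1], [0, 0, -0.01, 0, 0, 0, 1], [0, 0, -0.007, 0, 0, 0, 1], [0, 0, 0, 0, 0, 0, 1], [0, 0, 0, 0, 0, 0, 1]]
  ]
}}

```text
clock: 18.05
eef_pos: [410.1, 183.8, 305.7]
tcp_rot: [3.141, -0.0, 0.892]
contact_force: [-0.4, -0.1, 0.1]
opening: 0.998
grasp_force: 0.0
```

Emit:
{"op": "send_rows", "data": {
  "moves": [
    [[-0.001, 0.001, 0, 0, 0, 0, 0.4], [0, 0, 0, 0, 0, 0, -0.1], [0, 0, 0, 0, 0, 0, -0.4], [0, 0, 0, 0, 0, 0, -0.6], [0, 0, 0, 0, 0, 0, -0.8], [0, 0, 0, 0, 0, 0, -0.8], [0, 0, 0, 0, 0, 0, -0.8]]
  ],
  "grip_force": 60
}}

```text
clock: 18.75
eef_pos: [409.3, 184.5, 305.9]
tcp_rot: [3.141, -0.0, 0.892]
contact_force: [0.2, -4.0, 5.2]
opening: 0.19
grasp_force: 58.7
```

Gripped. Now I'll compute the arc increments.

Run:
```python
import numpy as np
e=1.8-np.linspace(0,1.8,31); P=230*np.c_[.7782*np.cos(e),-.6280*np.cos(e),np.sin(e)]
p=P[0].copy(); out=[]
for k in range(1,31):
    d=np.round(P[k]-p,0 if 0 else 1); p=p+d; out.append(d/1000)
for i in range(0,30,10): print([[*np.round(d,4).tolist(),0,0,0,-.8] for d in out[i:i+10]])
print(P[-1]-P[0])
```

```text
[[0.0105, -0.0085, 0.0027, 0, 0, 0, -0.8], [0.0107, -0.0086, 0.0019, 0, 0, 0, -0.8], [0.0107, -0.0086, 0.0011, 0, 0, 0, -0.8], [0.0107, -0.0087, 0.0003, 0, 0, 0, -0.8], [0.0107, -0.0086, -0.0006, 0, 0, 0, -0.8], [0.0107, -0.0087, -0.0013, 0, 0, 0, -0.8], [0.0106, -0.0085, -0.0023, 0, 0, 0, -0.8], [0.0105, -0.0085, -0.003, 0, 0, 0, -0.8], [0.0103, -0.0083, -0.0038, 0, 0, 0, -0.8], [0.0101, -0.0082, -0.0046, 0, 0, 0, -0.8]]
[[0.0099, -0.0079, -0.0054, 0, 0, 0, -0.8], [0.0096, -0.0078, -0.0061, 0, 0, 0, -0.8], [0.0093, -0.0075, -0.0069, 0, 0, 0, -0.8], [0.009, -0.0073, -0.0076, 0, 0, 0, -0.8], [0.0086, -0.0069, -0.0082, 0, 0, 0, -0.8], [0.0082, -0.0066, -0.0089, 0, 0, 0, -0.8], [0.0078, -0.0063, -0.0095, 0, 0, 0, -0.8], [0.0073, -0.0059, -0.0101, 0, 0, 0, -0.8], [0.0069, -0.0055, -0.0107, 0, 0, 0, -0.8], [0.0063, -0.0051, -0.0111, 0, 0, 0, -0.8]]
[[0.0058, -0.0047, -0.0116, 0, 0, 0, -0.8], [0.0052, -0.0042, -0.0121, 0, 0, 0, -0.8], [0.0047, -0.0038, -0.0124, 0, 0, 0, -0.8], [0.0041, -0.0033, -0.0128, 0, 0, 0, -0.8], [0.0035, -0.0028, -0.013, 0, 0, 0, -0.8], [0.0028, -0.0023, -0.0133, 0, 0, 0, -0.8], [0.0023, -0.0018, -0.0135, 0, 0, 0, -0.8], [0.0016, -0.0013, -0.0137, 0, 0, 0, -0.8], [0.0009, -0.0008, -0.0137, 0, 0, 0, -0.8], [0.0004, -0.0003, -0.0138, 0, 0, 0, -0.8]]
[ 219.65199412 -177.25707056 -223.9849551 ]
```

Emit:
{"op": "send_rows", "data": {
  "moves": [
    [[0.0105, -0.0085, 0.0027, 0, 0, 0, -0.8], [0.0107, -0.0086, 0.0019, 0, 0, 0, -0.8], [0.0107, -0.0086, 0.0011, 0, 0, 0, -0.8], [0.0107, -0.0087, 0.0003, 0, 0, 0, -0.8], [0.0107, -0.0086, -0.0006, 0, 0, 0, -0.8], [0.0107, -0.0087, -0.0013, 0, 0, 0, -0.8], [0.0106, -0.0085, -0.0023, 0, 0, 0, -0.8], [0.0105, -0.0085, -0.003, 0, 0, 0, -0.8], [0.0103, -0.0083, -0.0038, 0, 0, 0, -0.8], [0.0101, -0.0082, -0.0046, 0, 0, 0, -0.8]]
  ]
}}

```text
clock: 19.75
eef_pos: [515.1, 99.0, 296.5]
tcp_rot: [3.141, -0.001, 0.892]
contact_force: [-1.9, 0.3, 8.3]
opening: 0.193
grasp_force: 59.4
```

Forces are small, so I'll continue.

Emit:
{"op": "send_rows", "data": {
  "moves": [
    [[0.0099, -0.0079, -0.0054, 0, 0, 0, -0.8], [0.0096, -0.0078, -0.0061, 0, 0, 0, -0.8], [0.0093, -0.0075, -0.0069, 0, 0, 0, -0.8], [0.009, -0.0073, -0.0076, 0, 0, 0, -0.8], [0.0086, -0.0069, -0.0082, 0, 0, 0, -0.8], [0.0082, -0.0066, -0.0089, 0, 0, 0, -0.8], [0.0078, -0.0063, -0.0095, 0, 0, 0, -0.8], [0.0073, -0.0059, -0.0101, 0, 0, 0, -0.8], [0.0069, -0.0055, -0.0107, 0, 0, 0, -0.8], [0.0063, -0.0051, -0.0111, 0, 0, 0, -0.8]]
  ]
}}

```text
clock: 20.75
eef_pos: [598.4, 31.9, 211.6]
tcp_rot: [3.14, -0.001, 0.892]
contact_force: [-0.9, -1.9, 6.2]
opening: 0.193
grasp_force: 59.2
```

Emit:
{"op": "send_rows", "data": {
  "moves": [
    [[0.0058, -0.0047, -0.0116, 0, 0, 0, -0.8], [0.0052, -0.0042, -0.0121, 0, 0, 0, -0.8], [0.0047, -0.0038, -0.0124, 0, 0, 0, -0.8], [0.0041, -0.0033, -0.0128, 0, 0, 0, -0.8], [0.0035, -0.0028, -0.013, 0, 0, 0, -0.8], [0.0028, -0.0023, -0.0133, 0, 0, 0, -0.8], [0.0023, -0.0018, -0.0135, 0, 0, 0, -0.8], [0.0008, -0.0006, -0.0068, 0, 0, 0, -0.8], [0.0008, -0.0007, -0.0069, 0, 0, 0, -0.8]]
  ]
}}

```text
clock: 21.65
eef_pos: [628.2, 7.8, 109.0]
tcp_rot: [3.14, -0.0, 0.892]
contact_force: [-0.7, -2.7, 6.2]
opening: 0.189
grasp_force: 59.3
```

Emit:
{"op": "send_rows", "data": {
  "moves": [
    [[0.0005, -0.0004, -0.007, 0, 0, 0, -0.8], [0.0004, -0.0003, -0.007, 0, 0, 0, -0.8], [0.0002, -0.0002, -0.006, 0, 0, 0, -0.8], [0, 0, -0.004, 0, 0, 0, -0.8], [0, 0, -0.001, 0, 0, 0, -0.8], [0, 0, 0, 0, 0, 0, -0.8], [0, 0, 0, 0, 0, 0, -0.8]]
  ]
}}

```text
clock: 22.35
eef_pos: [629.4, 6.9, 84.9]
tcp_rot: [3.14, -0.001, 0.892]
contact_force: [-0.8, -3.8, 9.7]
opening: 0.191
grasp_force: 59.9
```

Emit:
{"op": "send_rows", "data": {
  "moves": [
    [[0, 0, -0.001, 0, 0, 0, -0.8], [0, 0, -0.001, 0, 0, 0, -0.8], [0, 0, 0, 0, 0, 0, -0.8], [0, 0, 0, 0, 0, 0, -0.8]]
  ]
}}

```text
clock: 22.75
eef_pos: [629.5, 6.8, 83.1]
tcp_rot: [3.14, -0.001, 0.892]
contact_force: [-1.3, -4.8, 11.3]
opening: 0.194
grasp_force: 60.1
```

Emit:
{"op": "send_rows", "data": {
  "moves": [
    [[0, 0, -0.001, 0, 0, 0, -0.8], [0, 0, 0, 0, 0, 0, -0.8], [0, 0, 0, 0, 0, 0, -0.8]]
  ]
}}

```text
clock: 23.05
eef_pos: [629.5, 6.8, 82.1]
tcp_rot: [3.14, -0.001, 0.892]
contact_force: [-1.8, -4.0, 11.5]
opening: 0.186
grasp_force: 60.2
```

Emit:
{"op": "send_rows", "data": {
  "moves": [
    [[0, 0, -0.001, 0, 0, 0, -0.8], [0, 0, 0, 0, 0, 0, -0.8], [0, 0, 0, 0, 0, 0, -0.8]]
  ]
}}

```text
clock: 23.35
eef_pos: [629.5, 6.8, 81.6]
tcp_rot: [3.139, -0.001, 0.892]
contact_force: [-2.9, -4.7, 15.4]
opening: 0.193
grasp_force: 61.0
```

Emit:
{"op": "send_rows", "data": {
  "moves": [
    [[0, 0, -0.001, 0, 0, 0, -0.8], [0, 0, 0, 0, 0, 0, -0.8], [0, 0, 0, 0, 0, 0, -0.8]]
  ]
}}

```text
clock: 23.65
eef_pos: [629.5, 6.8, 81.1]
tcp_rot: [3.139, -0.001, 0.892]
contact_force: [-4.2, -4.0, 21.1]
opening: 0.191
grasp_force: 61.7
```

Emit:
{"op": "send_rows", "data": {
  "moves": [
    [[0, 0, -0.001, 0, 0, 0, -0.8], [0, 0, 0, 0, 0, 0, -0.8], [0, 0, 0, 0, 0, 0, -0.8], [0, 0, 0, 0, 0, 0, -0.8], [0, 0, 0, 0, 0, 0, -0.8]]
  ]
}}

```text
clock: 24.15
eef_pos: [629.5, 6.8, 80.6]
tcp_rot: [3.139, -0.001, 0.892]
contact_force: [-6.8, -3.3, 26.5]
opening: 0.193
grasp_force: 62.4
```

At the stop: force now rises on its own with no more spring travel. Holding for over 2 s.

Emit:
{"op": "send_rows", "data": {
  "moves": [
    [[0, 0, 0, 0, 0, 0, -0.8], [0, 0, 0, 0, 0, 0, -0.8], [0, 0, 0, 0, 0, 0, -0.8], [0, 0, 0, 0, 0, 0, -0.8], [0, 0, 0, 0, 0, 0, -0.8], [0, 0, 0, 0, 0, 0, -0.8], [0, 0, 0, 0, 0, 0, -0.8], [0, 0, 0, 0, 0, 0, -0.8], [0, 0, 0, 0, 0, 0, -0.8], [0, 0, 0, 0, 0, 0, -0.8]]
  ]
}}

```text
clock: 25.15
eef_pos: [629.5, 6.8, 80.6]
tcp_rot: [3.139, -0.001, 0.892]
contact_force: [-5.9, -3.0, 25.6]
opening: 0.192
grasp_force: 62.4
```

Emit:
{"op": "send_rows", "data": {
  "moves": [
    [[0, 0, 0, 0, 0, 0, -0.8], [0, 0, 0, 0, 0, 0, -0.8], [0, 0, 0, 0, 0, 0, -0.8], [0, 0, 0, 0, 0, 0, -0.8], [0, 0, 0, 0, 0, 0, -0.8], [0, 0, 0, 0, 0, 0, -0.8], [0, 0, 0, 0, 0, 0, -0.8], [0, 0, 0, 0, 0, 0, -0.8], [0, 0, 0, 0, 0, 0, -0.8], [0, 0, 0, 0, 0, 0, -0.8]]
  ]
}}

```text
clock: 26.15
eef_pos: [629.5, 6.9, 80.6]
tcp_rot: [3.139, -0.001, 0.892]
contact_force: [-6.7, -4.4, 26.0]
opening: 0.194
grasp_force: 62.4
```

Emit:
{"op": "send_rows", "data": {
  "moves": [
    [[0, 0, 0, 0, 0, 0, -0.8], [0, 0, 0, 0, 0, 0, -0.8], [0, 0, 0.001, 0, 0, 0, -0.8], [0, 0, 0.003, 0, 0, 0, -0.8], [0, 0, 0.006, 0, 0, 0, -0.8], [-0.0002, 0.0002, 0.006, 0, 0, 0, -0.8], [-0.0003, 0.0002, 0.006, 0, 0, 0, -0.8], [-0.0005, 0.0004, 0.007, 0, 0, 0, -0.8]]
  ]
}}

```text
clock: 26.95
eef_pos: [628.3, 7.7, 107.7]
tcp_rot: [3.14, -0.001, 0.892]
contact_force: [1.1, -3.1, 5.7]
opening: 0.191
grasp_force: 59.2
```

Emit:
{"op": "send_rows", "data": {
  "moves": [
    [[-0.0008, 0.0006, 0.008, 0, 0, 0, -0.8], [-0.0008, 0.0007, 0.0069, 0, 0, 0, -0.8], [-0.0023, 0.0018, 0.0135, 0, 0, 0, -0.8], [-0.0028, 0.0023, 0.0133, 0, 0, 0, -0.8], [-0.0035, 0.0028, 0.013, 0, 0, 0, -0.8], [-0.0041, 0.0033, 0.0128, 0, 0, 0, -0.8], [-0.0047, 0.0038, 0.0124, 0, 0, 0, -0.8], [-0.0052, 0.0042, 0.0121, 0, 0, 0, -0.8], [-0.0058, 0.0047, 0.0116, 0, 0, 0, -0.8]]
  ]
}}

```text
clock: 27.85
eef_pos: [598.1, 32.1, 212.1]
tcp_rot: [3.139, -0.001, 0.892]
contact_force: [1.0, -3.8, 7.5]
opening: 0.195
grasp_force: 59.3
```

Emit:
{"op": "send_rows", "data": {
  "moves": [
    [[-0.0063, 0.0051, 0.0111, 0, 0, 0, -0.8], [-0.0069, 0.0055, 0.0107, 0, 0, 0, -0.8], [-0.0073, 0.0059, 0.0101, 0, 0, 0, -0.8], [-0.0078, 0.0063, 0.0095, 0, 0, 0, -0.8], [-0.0082, 0.0066, 0.0089, 0, 0, 0, -0.8], [-0.0086, 0.0069, 0.0082, 0, 0, 0, -0.8], [-0.009, 0.0073, 0.0076, 0, 0, 0, -0.8], [-0.0093, 0.0075, 0.0069, 0, 0, 0, -0.8], [-0.0096, 0.0078, 0.0061, 0, 0, 0, -0.8], [-0.0099, 0.0079, 0.0054, 0, 0, 0, -0.8]]
  ]
}}

```text
clock: 28.85
eef_pos: [514.7, 99.4, 296.7]
tcp_rot: [3.14, -0.001, 0.892]
contact_force: [0.1, -1.1, 9.5]
opening: 0.194
grasp_force: 59.7
```

Matches the downward path. Last stretch, slowing at the end.

Emit:
{"op": "send_rows", "data": {
  "moves": [
    [[-0.0101, 0.0082, 0.0046, 0, 0, 0, -0.8], [-0.0103, 0.0083, 0.0038, 0, 0, 0, -0.8], [-0.0105, 0.0085, 0.003, 0, 0, 0, -0.8], [-0.0106, 0.0085, 0.0023, 0, 0, 0, -0.8], [-0.0107, 0.0087, 0.0013, 0, 0, 0, -0.8], [-0.0107, 0.0086, 0.0006, 0, 0, 0, -0.8], [-0.0107, 0.0087, -0.0003, 0, 0, 0, -0.8], [-0.0107, 0.0086, -0.0011, 0, 0, 0, -0.8], [-0.0107, 0.0086, -0.0019, 0, 0, 0, -0.8]]
  ]
}}

```text
clock: 29.75
eef_pos: [418.6, 176.9, 308.4]
tcp_rot: [-3.141, -0.001, 0.892]
contact_force: [-2.6, 1.6, 6.2]
opening: 0.188
grasp_force: 59.5
```

Emit:
{"op": "send_rows", "data": {
  "moves": [
    [[-0.005, 0.004, -0.0013, 0, 0, 0, -0.8], [-0.004, 0.0033, -0.001, 0, 0, 0, -0.8], [-0.0015, 0.0012, -0.0004, 0, 0, 0, -0.8], [0, 0, 0, 0, 0, 0, -0.8], [0, 0, 0, 0, 0, 0, -0.8]]
  ]
}}

```text
clock: 30.25
eef_pos: [409.3, 184.6, 305.8]
tcp_rot: [3.141, -0.001, 0.892]
contact_force: [-0.5, -2.3, 11.1]
opening: 0.19
grasp_force: 60.0
```

Emit:
{"op": "send_rows", "data": {
  "moves": [
    [[-0.0008, 0.0006, -0.0002, 0, 0, 0, -0.8], [-0.0008, 0.0006, -0.0002, 0, 0, 0, -0.8], [0, 0, 0, 0, 0, 0, -0.8], [0, 0, 0, 0, 0, 0, -0.8]]
  ]
}}

```text
clock: 30.65
eef_pos: [408.7, 185.0, 305.7]
tcp_rot: [3.138, -0.001, 0.892]
contact_force: [3.3, -6.4, 9.3]
opening: 0.191
grasp_force: 60.0
```

The home stop pushes back, so the lever is home. Opening and rising straight up.

Emit:
{"op": "send_rows", "data": {
  "moves": [
    [[0, 0, 0, 0, 0, 0, -0.5], [0, 0, 0, 0, 0, 0, -0.2], [0, 0, 0, 0, 0, 0, 0.3], [0, 0, 0, 0, 0, 0, 0.8], [0, 0, 0, 0, 0, 0, 1], [0, 0, 0, 0, 0, 0, 1], [0, 0, 0, 0, 0, 0, 1], [0, 0, 0.01, 0, 0, 0, 1], [0, 0, 0.02, 0, 0, 0, 1], [0, 0, 0.03, 0, 0, 0, 1]]
  ]
}}

```text
clock: 31.65
eef_pos: [406.6, 185.5, 364.3]
tcp_rot: [-3.14, 0.002, 0.892]
contact_force: [0.8, 0.5, 0.5]
opening: 0.998
grasp_force: 0.0
```

Emit:
{"op": "send_rows", "data": {
  "moves": [
    [[0, 0, 0.03, 0, 0, 0, 1], [0, 0, 0.03, 0, 0, 0, 1], [-0.01, 0.02, 0.01, 0, 0, 0, 1], [-0.01, 0.03, 0, 0, 0, 0, 1], [-0.01, 0.03, 0, 0, 0, 0, 1], [-0.01, 0.03, 0, 0, 0, 0, 1], [-0.01, 0.03, 0, 0, 0, 0, 1], [0, 0.02, 0, 0, 0, 0, 1], [0, 0, 0, 0, 0, 0, 1], [0, 0, 0, 0, 0, 0, 1]]
  ]
}}

```text
clock: 32.65
eef_pos: [357.6, 345.6, 434.2]
tcp_rot: [3.141, 0.001, 0.893]
contact_force: [-0.2, -0.7, -0.2]
opening: 0.998
grasp_force: 0.0
```

Run:
```python
from h import *
from rig import *
import pickle
s=sense(); print(s["eef_pos"],s["contact_force"])
f0=pickle.load(open("top.pkl","rb"))
f=grab_frame("top"); m=f["img"].astype(int).sum(2); b=(225,175,305,245)
cs=cv2.findContours((m<130).astype(np.uint8)[b[1]:b[3],b[0]:b[2]],cv2.RETR_CCOMP,cv2.CHAIN_APPROX_NONE)[0]
for c in cs:
    if cv2.contourArea(c)>100: c=c+np.array(b[:2]); print(cv2.contourArea(c),np.round(rect(f,c,36),1),np.round(rect(f,c,50),1))
# handle (side view): dark centroid near predicted place, before and after
S0=pickle.load(open("side.pkl","rb")); S=grab_frame("side")
for g in(S0,S):
    d=g["img"][132:172,255:290].astype(int).sum(2)<110; v,u=np.nonzero(d); print(d.sum(),u.mean()+255,v.mean()+132)
# bystanders: changed pixels on the mat away from phone's old place
df=(abs(f["img"].astype(int)-f0["img"]).sum(2)>120); df=df[140:370,290:475]; v,u=np.nonzero(df); print(df.sum(),u.min()+290,u.max()+290,v.min()+140,v.max()+140)
```

```text
[357.63367806 345.55922851 434.21420241] [-0.16110631 -0.71589549 -0.18881624]
641.0 [542.8  83.3 122.8  54.   51.3] [539.7  81.8 121.6  53.5  51.3]
143 272.5804195804196 150.020979020979
141 272.72340425531917 149.88652482269504
178 290 414 201 369
```

The phone is still centred and square, the handle is back at its start pixels, and I found no sign that other things moved. Handing in.

```bash
python3 -c "
from rig import sign_off; print(sign_off())"
```

```text
the job is handed in; nothing more can be done
None
```

The job is handed in: the phone lies screen up on the bed, square and about 2 mm off centre by the cameras; the lever was held at its stop for over 2 s, eased home at about 0.6 rad/s, and released at about 31 s.

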